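# Turn the squat dipper cup mouth-down on the drying sheet

## Robot

A 6-joint arm with a two-finger parallel gripper is mounted at the origin on the work surface. World frame = base frame: x ahead of the robot, y to its left, z up, the work surface at z = 0. Lengths are in m, angles in rad, forces in N, time in s.
With the tool pointing down it reaches from about 0.35 to 0.975 m from the base axis. Payload 4.9 kg.
Tool frame: the origin (TCP) lies on the centre line of the jaws, within the pads' length; the fingertips stand 14 mm ahead of it and the grasp point (between the pads) lies 5 mm behind it; z points along the fingers, y is the line along which they close (so a half turn about z gives the same grasp; the last joint's range is limited). The gripper opens to 85 mm and grips with 20 to 120 N. Pads are 22 mm wide; open, the fingers measure 114 mm over their backs; the gripper's body (76 mm by 85 mm) begins 54 mm behind the grasp point. The pads swing forward as they close: fully open they stand 13 mm farther back than shut.
Start: joints at [1.185, 0.053, 1.613, -0, 1.476, -0.119], TCP at [0.165, 0.603, 0.245] pointing down, gripper open.
Joint ranges: [-3.01, 3.01], [-1.01, 2.22], [0.06, 2.58], [-1.02, 4.17], [0.09, 2.62], [-3.14, 3.14]. Speed limits (rad/s): [2.57, 2.57, 3.14, 3.14, 3.14, 3.14].

## Interface

Orientations are given as a unit quaternion [w, x, y, z].
In Python, from plant import * gives the robot as it stands.
- The arm moves only by the tool send_rows, never from a script. Its argument "steps" is a list of rows, each an object with "translation": the shift along the tool's x, y, z in cm, a list of three; "delta_rot": the turn, a rotation vector about the tool's x, y, z in rad, a list of three; "jaw": the finger opening in cm, from 0 to 8.54. In form: [{"translation": [dx, dy, dz], "delta_rot": [rx, ry, rz], "jaw": jaw}, ...]. A call has exactly 8 rows; each row is the pose to reach, as a shift and turn from the pose commanded when the call began, along the tool's axes at that moment; what a row does not reach only later rows make up. A row lasts 1/10 s, in which the tool goes at most 50 mm and 8.59 degrees, less where a joint would pass 70% of its speed; a pose out of reach is approached as far as the arm can. A call with a gripper value outside its range is refused whole. The fingers move at their own pace and stop on an object; the grip force is fixed at half the most. Time passes only in rows, so rows that repeat a pose let the fingers close, or fill a call up. It gives the time, the measured TCP pose, the force, the opening and the grip force at its end, in the units of the state.
- state(): the state, without advancing time (a new reading comes with each control period).
- grab_frame(name): name is "side" or "top"; returns a dict with "pixels" (480x640x3 uint8, blue, green, red), "range_z" (480x640 float32, m along the optical axis (not along the pixel's ray), 0 where there is no reading), "fx", "fy", "cx", "cy" (pixels), "rvec" (rotation vector, rad) and "tvec" (3), from world to camera coordinates, as OpenCV has them. Camera axes: x right, y down, z forward; pixel columns grow to the right and rows downward; lengths in m; the calibration is good to about 2 mm. A picture is of the moment at which its call begins.
- job_done(): hands the job in; it is judged then, once.
The state is a dict: "time": time; "joint_pos": joint angles; "joint_vel": joint speeds; "joint_efforts": joint torques, N m; "tool_pos": TCP position; "tool_rot": TCP orientation; "contact_force": force on the tool from outside, world axes, zero at the start; "ft_torque": the same for the moment, N m; "gripper_width": opening from 0.0 (shut) to 1.0 (fully open); "grasp_force": force on a finger pad.
Only numpy, scipy, OpenCV 4.12 (cv2) and the standard library are available. Lean on these libraries where they do the work, as an engineer would, in place of code of your own. Each camera call takes 0.05 s, during which the arm holds its last target. There are 200 camera calls.

## Task

The squat steel dipper cup has been rinsed and stands mouth-up on the black bench: turn it over and set it mouth-down on the white drying sheet, standing flat with the whole cup on the sheet. Hold it by the free-turning grip at the end of its side handle. Do not drop it, and leave the tall steel cup and the flask standing where they are.

Things in the scene. Friction and masses are not known exactly. Their poses are not given: they have to be found in the camera images.
- cup: Squat steel cup, 66 mm across, 50 high, wall 3, 0.12-0.2 kg, mouth-up. Origin: centre of closed end; z to the mouth, x along handle (8 mm rod, towards -y +-35 deg). At its end a wooden spool, 24 dia x 24 long along y, centre (75,0,25) mm, turns freely about y: pinched by its flat ends from above, the cup swings to hang axis level, mouth away from where the handle pointed; lay it over that way
- mat: Drying sheet: white flat square plate 220 x 220 mm, 4 mm thick, fixed to the bench. Origin: centre of its underside, on the bench; z up, x and y along its edges.
- tall_cup: Bystander: tall steel cup, mouth-up, 60 mm across, 95 mm high, with a like handle and wooden spool (fixed) at half height (spool centre at (72, 0, 47.5) mm). Origin: centre of its underside; z up, x along its handle, which points roughly to -y. It stands on the bench beside the squat cup, on either side of it.
- flask: Bystander: conical glass flask, 80 mm across the base, 121 mm high, 160 g, standing upright on the bench beyond the cups. Origin: centre of its underside, z up.

How it is judged:
By the outcome, as a careful person would: the job done as asked, in the order asked, and still so for the second after the job is handed in, with the robot touching nothing.
It also fails if it takes over 54 s, if anything falls off the work surface, if the arm or the gripper's body presses on something with over 40 N, if the wrist force passes 120 N, or if a joint passes its speed limit or range.

## Working session

There is one attempt and no reset: what is moved stays moved. The work goes in short steps, Python scripts to look and compute and a tool call to move; the robot and the scene stay as the last step left them, time stands still between calls to the robot, and variables do not carry over. Pictures are saved under pics/ and viewed, at most 10 in all, crops included, and the job is handed in when it is done.

Besides the shell and the picture viewer there is one more tool, called after ">>>" by a JSON object that holds its "name" and its "arguments", one argument or row to a line. send_rows: Moves the arm, as the interface text tells. Its arguments: {"type":"object","properties":{"steps":{"type":"array","items":{"type":"object","properties":{"translation":{"type":"array","items":{"type":"number"}},"delta_rot":{"type":"array","items":{"type":"number"}},"jaw":{"type":"number"}}}}},"required":["steps"]}

```bash
mkdir -p pics; ls
cat > h.py <<'E'
from plant import *
import numpy as np, cv2
def shot(n,f):
    g=grab_frame(n); cv2.imwrite('pics/'+f+'.png',g['pixels']); np.savez('pics/'+f+'.npz',**g); return g
def world(g):
    R=cv2.Rodrigues(np.array(g['rvec'],float))[0]; t=np.array(g['tvec'],float).ravel()
    z=np.asarray(g['range_z'],float); v,u=np.mgrid[:480,:640]
    P=np.stack([(u-g['cx'])/g['fx']*z,(v-g['cy'])/g['fy']*z,z],-1)
    W=(P-t)@R; W[z==0]=np.nan; return W
E
python3 - <<'E'
from h import *
for n in('side','top'):
    g=shot(n,n+'0'); R=cv2.Rodrigues(np.array(g['rvec'],float))[0]; print(n,-R.T@np.array(g['tvec']).ravel(),R[2])
s=state();print(s['tool_pos'],s['tool_rot'],s['time'],s['gripper_width'])
E
```

```text
pics
side [ 0.29501889 -0.59942277  0.60795673] [ 0.38501601  0.64998827 -0.65519304]
top [ 0.55957879 -0.02243365  0.71933652] [ 0.09730652 -0.02160339 -0.99501997]
[0.16455537 0.60238315 0.24419507] [-2.20983846e-04  1.32985706e-01  9.91117521e-01 -9.01430548e-04] 0.1 1.0035003319128104
```

View pics/top0.png

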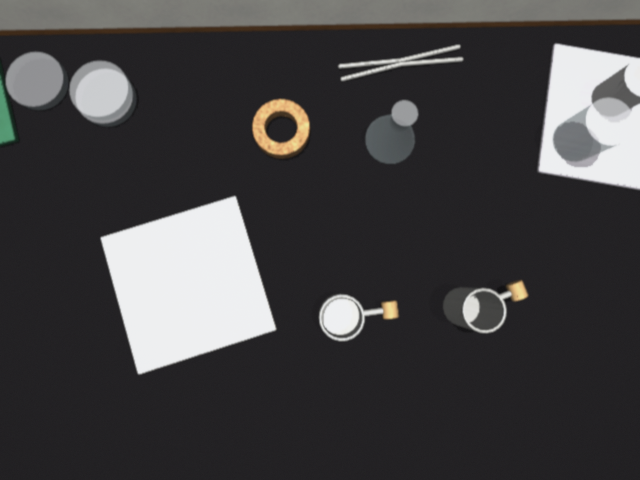

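View pics/side0.png

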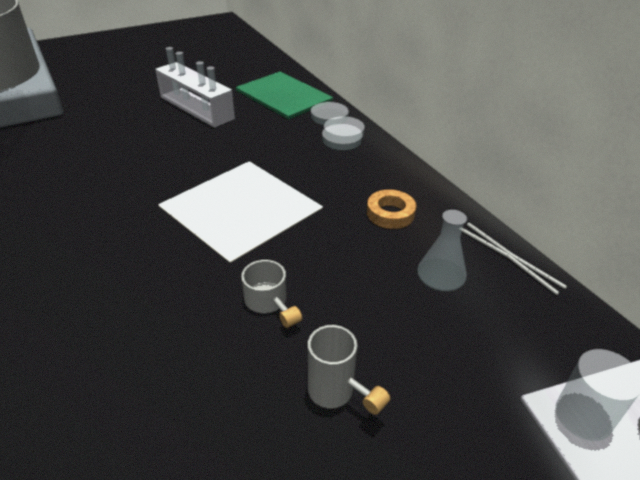

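Top view: the squat cup is at (342,317) with its spool at (390,310). The tall cup is at (484,310) with its spool at (517,291). The mat corners are near (101,238), (236,197), (275,329) and (138,373), and the flask is at (392,135). The side view agrees, with the squat cup at (264,285) and its spool at (290,317).

```bash
cat >> h.py <<'E'
def ray(g,u,v,h):
    R=cv2.Rodrigues(np.array(g['rvec'],float))[0]; c=-R.T@np.array(g['tvec'],float).ravel()
    d=R.T@np.array([(u-g['cx'])/g['fx'],(v-g['cy'])/g['fy'],1]); return c+d*(h-c[2])/d[2]
def comps(m,mn=60):
    n,l,st,c=cv2.connectedComponentsWithStats(m.astype(np.uint8)); return [(c[i],l==i,st[i]) for i in range(1,n) if st[i][4]>mn]
E
python3 - <<'E'
from h import *
np.set_printoptions(precision=4,suppress=True)
for n in('top','side'):
    g=dict(np.load(f'pics/{n}0.npz')); W=world(g); px=g['pixels']; hsv=cv2.cvtColor(px,cv2.COLOR_BGR2HSV)
    print(n)
    for c,m,s in comps((hsv[...,1]>90)&(hsv[...,0]>8)&(hsv[...,0]<30)&(hsv[...,2]>100)):
        w=W[m]; print('spool',c,s[4],np.nanmedian(w,0),np.nanpercentile(w,95,0),'rect',cv2.minAreaRect(np.argwhere(m)[:,::-1].astype(np.float32)),'ray h=.025',ray(g,*c,.025),'.037',ray(g,*c,.034))
    for c,m,s in comps(((hsv[...,2]>200)&(hsv[...,1]<40)),5000):
        cn=max(cv2.findContours(m.astype(np.uint8),0,2)[0],key=cv2.contourArea)
        q=cv2.approxPolyDP(cn,8,True)[:,0]; Q=np.array([ray(g,*p,.004) for p in q]); print('mat',q.tolist(),Q,Q.mean(0),np.linalg.norm(np.diff(Q,axis=0),axis=1))
    # cup: rim points by depth height near cup
    m=(abs(W[...,2]-.05)<.004)
    for c,mm,s in comps(m,40): 
        w=W[mm]; print('h50',c,s[4],w.min(0),w.max(0))
    m=(abs(W[...,2]-.095)<.004)
    for c,mm,s in comps(m,40): 
        w=W[mm]; print('h95',c,s[4],w.min(0),w.max(0))
E
```

```text
top
spool [280.4899 126.655 ] 1829 [0.8004 0.0187 0.0255] [0.8395 0.0571 0.0274] rect ((280.5, 127.0), (56.0, 57.0), 90.0) ray h=.025 [0.8002 0.0187 0.025 ] .037 [0.797  0.0181 0.034 ]
spool [517.8352 290.4908] 273 [ 0.5352 -0.3233  0.0575] [ 0.5457 -0.3144  0.0607] rect ((517.8320922851562, 290.788330078125), (18.283252716064453, 15.891051292419434), 70.01689147949219) ray h=.025 [ 0.5335 -0.3385  0.025 ] .037 [ 0.5338 -0.3344  0.034 ]
spool [389.9076 309.3936] 249 [ 0.5122 -0.1392  0.0355] [ 0.523  -0.1295  0.0383] rect ((389.8614196777344, 309.6138610839844), (17.71166229248047, 15.124565124511719), 84.2894058227539) ray h=.025 [ 0.511  -0.1408  0.025 ] .037 [ 0.5117 -0.1393  0.034 ]
mat [[555, 45], [539, 169], [639, 187], [639, 104], [607, 117], [590, 101], [626, 64], [639, 95], [639, 59]] [[ 0.9367 -0.4404  0.004 ]
 [ 0.7268 -0.397   0.004 ]
 [ 0.6929 -0.5583  0.004 ]
 [ 0.8319 -0.5723  0.004 ]
 [ 0.811  -0.5167  0.004 ]
 [ 0.8389 -0.4908  0.004 ]
 [ 0.9012 -0.5572  0.004 ]
 [ 0.8473 -0.5738  0.004 ]
 [ 0.9094 -0.58    0.004 ]] [ 0.8329 -0.5207  0.004 ] [0.2143 0.1649 0.1396 0.0
[... 3172 characters left out ...]
[377.1223 403.7338] 139 [ 0.519  -0.3386  0.0461] [ 0.5484 -0.3173  0.0539]
h95 [524.9941  61.9501] 841 [ 1.3706 -0.05    0.091 ] [1.3833 0.8418 0.099 ]
h95 [18.4161 70.6779] 149 [0.2248 0.7397 0.091 ] [0.3131 0.8482 0.099 ]
h95 [449.9383 234.1852] 81 [ 0.7651 -0.1692  0.0911] [ 0.7881 -0.145   0.0988]
h95 [331.5913 345.0721] 416 [ 0.4798 -0.2868  0.091 ] [ 0.5399 -0.226   0.0967]
h95 [625.0149 364.2687] 67 [ 0.789  -0.4609  0.0975] [ 0.8072 -0.4406  0.099 ]
h95 [602.4495 390.4904] 416 [ 0.7333 -0.486   0.091 ] [ 0.7809 -0.4187  0.099 ]
h95 [605.6267 379.92  ] 75 [ 0.7437 -0.4619  0.0963] [ 0.7755 -0.4447  0.099 ]
h95 [622.1404 375.8772] 57 [ 0.7666 -0.4668  0.0966] [ 0.7915 -0.452   0.099 ]
```

>>> {"name": "send_rows", "arguments": {
  "steps": [
    {"translation": [-4.0,-3.0,0],"delta_rot": [0,0,0.148],"jaw": 6},
    {"translation": [-8.0,-6.0,0],"delta_rot": [0,0,0.296],"jaw": 6},
    {"translation": [-12.0,-9.0,0],"delta_rot": [0,0,0.444],"jaw": 6},
    {"translation": [-16.0,-12.0,0],"delta_rot": [0,0,0.592],"jaw": 6},
    {"translation": [-20.0,-15.0,0],"delta_rot": [0,0,0.74],"jaw": 6},
    {"translation": [-24.0,-18.0,0],"delta_rot": [0,0,0.888],"jaw": 6},
    {"translation": [-28.0,-21.0,0],"delta_rot": [0,0,1.036],"jaw": 6},
    {"translation": [-32.0,-24.0,0],"delta_rot": [0,0,1.19],"jaw": 6}
  ]
}}

```text
time: 0.9
tool_pos: [0.4108, 0.2851, 0.2449]
tool_rot: [-0.0, 0.666, 0.746, -0.0]
contact_force: [0.2, 0.4, 0.3]
gripper_width: 0.705
grasp_force: 0.0
```

```bash
cat >> h.py <<'E'
from scipy.spatial.transform import Rotation as Ro
def to(*targets):
    s=state(); R=Ro.from_quat(np.roll(s['tool_rot'],-1)).as_matrix(); p=np.array(s['tool_pos'])
    print('t',round(s['time'],2),'tcp',p.round(4),'ydir',np.degrees(np.arctan2(R[1,1],R[0,1])).round(2),'zax',R[:,2].round(4),'F',np.round(s['contact_force'],1),'w',round(s['gripper_width'],3),'gf',s['grasp_force'])
    for t in targets: print(t,'->cm',((np.array(t)-p)@R*100).round(2))
E
python3 -c "
from h import *
to((.512,-.1385,.245),(.512,-.1385,.1),(.512,-.1385,.019)); print(state()['joint_pos'])"
```

```text
t 0.9 tcp [0.4108 0.2851 0.2449] ydir 6.42 zax [-2.e-04 -0.e+00 -1.e+00] F [0.2 0.4 0.3] w 0.705 gf 0.0
(0.512, -0.1385, 0.245) ->cm [-4.323e+01  5.320e+00 -1.000e-02]
(0.512, -0.1385, 0.1) ->cm [-43.23   5.33  14.49]
(0.512, -0.1385, 0.019) ->cm [-43.23   5.33  22.59]
[ 4.57817549e-01 -2.52821497e-01  1.89740936e+00  4.18465225e-05
  1.49717229e+00  3.45783931e-01]
```

>>> {"name": "send_rows", "arguments": {
  "steps": [
    {"translation": [-4.8,0.6,0],"delta_rot": [0,0,0],"jaw": 6},
    {"translation": [-9.6,1.2,0],"delta_rot": [0,0,0],"jaw": 6},
    {"translation": [-14.4,1.8,0],"delta_rot": [0,0,0],"jaw": 6},
    {"translation": [-19.2,2.4,0.0],"delta_rot": [0,0,0],"jaw": 6},
    {"translation": [-24,3.0,0],"delta_rot": [0,0,0],"jaw": 6},
    {"translation": [-28.8,3.6,0],"delta_rot": [0,0,0],"jaw": 6},
    {"translation": [-33.6,4.2,0],"delta_rot": [0,0,0],"jaw": 6},
    {"translation": [-38.4,4.8,0],"delta_rot": [0,0,0],"jaw": 6}
  ]
}}

```text
time: 1.7
tool_pos: [0.5029, -0.0907, 0.245]
tool_rot: [-0.0, 0.664, 0.747, 0.0]
contact_force: [0.7, 0.3, 0.6]
gripper_width: 0.699
grasp_force: 0.0
```

>>> {"name": "send_rows", "arguments": {
  "steps": [
    {"translation": [-4.0,0.5,2.0],"delta_rot": [0,0,0],"jaw": 5.5},
    {"translation": [-4.83,0.53,5],"delta_rot": [0,0,0],"jaw": 5.5},
    {"translation": [-4.83,0.53,8.5],"delta_rot": [0,0,0],"jaw": 5.5},
    {"translation": [-4.83,0.53,12],"delta_rot": [0,0,0],"jaw": 5.5},
    {"translation": [-4.83,0.53,14],"delta_rot": [0,0,0],"jaw": 5.5},
    {"translation": [-4.83,0.53,15.5],"delta_rot": [0,0,0],"jaw": 5.5},
    {"translation": [-4.83,0.53,16],"delta_rot": [0,0,0],"jaw": 5.5},
    {"translation": [-4.83,0.53,16],"delta_rot": [0,0,0],"jaw": 5.5}
  ]
}}

```text
time: 2.5
tool_pos: [0.5139, -0.1359, 0.0851]
tool_rot: [-0.0, 0.664, 0.748, -0.0]
contact_force: [-0.1, -0.4, 0.1]
gripper_width: 0.643
grasp_force: 0.0
```

```bash
python3 -c "
from h import *
to((.512,-.1385,.019)); 
a=shot('side','s1')['pixels'][180:430,180:430]
cv2.imwrite('pics/s1c.png',cv2.resize(a,None,fx=2.3,fy=2.3))"
```

```text
t 2.5 tcp [ 0.5139 -0.1359  0.0851] ydir 6.77 zax [-6.e-04  2.e-04 -1.e+00] F [-0.1 -0.4  0.1] w 0.643 gf 0.0
(0.512, -0.1385, 0.019) ->cm [-0.24 -0.21  6.61]
```

View pics/s1c.png

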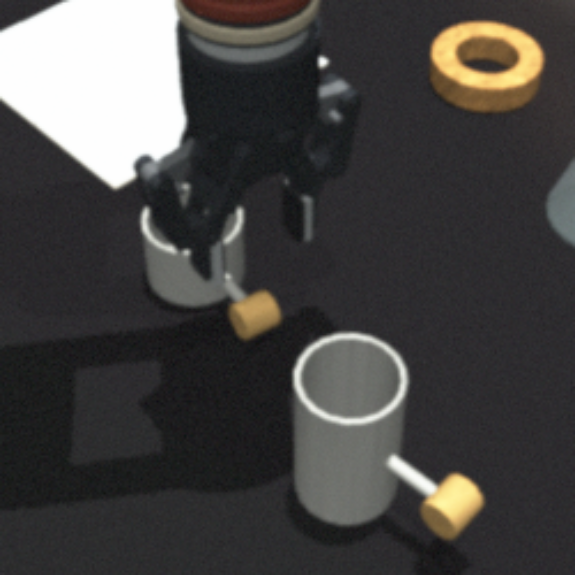

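The open jaws are above the spool, at about (255,315) in the crop, with both fingertips clear of the cup. Descending and closing.

>>> {"name": "send_rows", "arguments": {
  "steps": [
    {"translation": [-0.24,-0.15,1.0],"delta_rot": [0,0,0],"jaw": 5.5},
    {"translation": [-0.24,-0.15,2.5],"delta_rot": [0,0,0],"jaw": 5.5},
    {"translation": [-0.24,-0.15,4.0],"delta_rot": [0,0,0],"jaw": 5.5},
    {"translation": [-0.24,-0.15,5.5],"delta_rot": [0,0,0],"jaw": 5.5},
    {"translation": [-0.24,-0.15,6.3],"delta_rot": [0,0,0],"jaw": 5.5},
    {"translation": [-0.24,-0.15,6.6],"delta_rot": [0,0,0],"jaw": 5.5},
    {"translation": [-0.24,-0.15,6.6],"delta_rot": [0,0,0],"jaw": 5.5},
    {"translation": [-0.24,-0.15,6.6],"delta_rot": [0,0,0],"jaw": 4.5}
  ]
}}

```text
time: 3.35
tool_pos: [0.5133, -0.1388, 0.0198]
tool_rot: [0.0, 0.664, 0.748, 0.0]
contact_force: [0.1, 0.3, 0.7]
gripper_width: 0.53
grasp_force: 0.0
```

>>> {"name": "send_rows", "arguments": {
  "steps": [
    {"translation": [0,0,0],"delta_rot": [0,0,0],"jaw": 3.6},
    {"translation": [0,0,0],"delta_rot": [0,0,0],"jaw": 3.2},
    {"translation": [0,0,0],"delta_rot": [0,0,0],"jaw": 2.8},
    {"translation": [0,0,0],"delta_rot": [0,0,0],"jaw": 2.5},
    {"translation": [0,0,0],"delta_rot": [0,0,0],"jaw": 2.2},
    {"translation": [0,0,0],"delta_rot": [0,0,0],"jaw": 1.8},
    {"translation": [0,0,0],"delta_rot": [0,0,0],"jaw": 1.5},
    {"translation": [0,0,0],"delta_rot": [0,0,0],"jaw": 1.5}
  ]
}}

```text
time: 4.15
tool_pos: [0.5129, -0.1387, 0.0194]
tool_rot: [0.0, 0.664, 0.748, -0.0]
contact_force: [-0.4, -1.3, 0.7]
gripper_width: 0.275
grasp_force: 59.4
```

```bash
python3 -c "
from h import *
to((.512,-.1385,.019))"
```

```text
t 4.15 tcp [ 0.5129 -0.1387  0.0194] ydir 6.76 zax [ 2.e-04 -2.e-04 -1.e+00] F [-0.4 -1.3  0.7] w 0.275 gf 59.37699794769287
(0.512, -0.1385, 0.019) ->cm [ 0.03 -0.09  0.04]
```

>>> {"name": "send_rows", "arguments": {
  "steps": [
    {"translation": [0.2,0,-0.9],"delta_rot": [0,0,0],"jaw": 1.5},
    {"translation": [0.6,0,-1.8],"delta_rot": [0,0,0],"jaw": 1.5},
    {"translation": [1.0,0,-2.7],"delta_rot": [0,0,0],"jaw": 1.5},
    {"translation": [1.5,0,-3.5],"delta_rot": [0,0,0],"jaw": 1.5},
    {"translation": [2.1,0,-4.3],"delta_rot": [0,0,0],"jaw": 1.5},
    {"translation": [2.7,0,-5.1],"delta_rot": [0,0,0],"jaw": 1.5},
    {"translation": [3.4,0,-5.8],"delta_rot": [0,0,0],"jaw": 1.5},
    {"translation": [4.1,0,-6.4],"delta_rot": [0,0,0],"jaw": 1.5}
  ]
}}

```text
time: 4.95
tool_pos: [0.5079, -0.0971, 0.0839]
tool_rot: [0.0, 0.664, 0.748, 0.0]
contact_force: [0.0, 0.8, -1.4]
gripper_width: 0.272
grasp_force: 58.9
```

>>> {"name": "send_rows", "arguments": {
  "steps": [
    {"translation": [0.8,0,-0.5],"delta_rot": [0,0,0],"jaw": 1.5},
    {"translation": [1.6,0,-1.0],"delta_rot": [0,0,0],"jaw": 1.5},
    {"translation": [2.4,0,-1.4],"delta_rot": [0,0,0],"jaw": 1.5},
    {"translation": [3.2,0,-1.7],"delta_rot": [0,0,0],"jaw": 1.5},
    {"translation": [4.0,0,-2.0],"delta_rot": [0,0,0],"jaw": 1.5},
    {"translation": [4.8,0,-2.3],"delta_rot": [0,0,0],"jaw": 1.5},
    {"translation": [5.4,0,-2.8],"delta_rot": [0,0,0],"jaw": 1.5},
    {"translation": [5.8,0,-3.4],"delta_rot": [0,0,0],"jaw": 1.5}
  ]
}}

```text
time: 5.75
tool_pos: [0.5008, -0.0397, 0.1174]
tool_rot: [-0.0, 0.664, 0.748, -0.0]
contact_force: [-0.8, -0.2, -1.1]
gripper_width: 0.273
grasp_force: 59.0
```

>>> {"name": "send_rows", "arguments": {
  "steps": [
    {"translation": [0.2,0,-0.7],"delta_rot": [0,0,0],"jaw": 1.5},
    {"translation": [0.3,0,-1.5],"delta_rot": [0,0,0],"jaw": 1.5},
    {"translation": [0.3,0,-2.3],"delta_rot": [0,0,0],"jaw": 1.5},
    {"translation": [0.3,0,-3.0],"delta_rot": [0,0,0],"jaw": 1.5},
    {"translation": [0.3,0,-3.6],"delta_rot": [0,0,0],"jaw": 1.5},
    {"translation": [0.3,0,-4.0],"delta_rot": [0,0,0],"jaw": 1.5},
    {"translation": [0.3,0,-4.0],"delta_rot": [0,0,0],"jaw": 1.5},
    {"translation": [0.3,0,-4.0],"delta_rot": [0,0,0],"jaw": 1.5}
  ]
}}

```text
time: 6.55
tool_pos: [0.5006, -0.0373, 0.1571]
tool_rot: [-0.0, 0.664, 0.748, -0.0]
contact_force: [0.3, 0.7, -0.8]
gripper_width: 0.264
grasp_force: 59.0
```

```bash
python3 -c "
from h import *
to((.569,.086,.16),(.569,.086,.112))
a=shot('side','s2')['pixels'][100:400,130:430]
cv2.imwrite('pics/s2c.png',cv2.resize(a,None,fx=2,fy=2))"
```

```text
t 6.55 tcp [ 0.5006 -0.0373  0.1571] ydir 6.75 zax [-4.e-04  1.e-04 -1.e+00] F [ 0.3  0.7 -0.8] w 0.264 gf 58.9731502532959
(0.569, 0.086, 0.16) ->cm [11.45  8.24 -0.29]
(0.569, 0.086, 0.112) ->cm [11.44  8.24  4.51]
```

View pics/s2c.png

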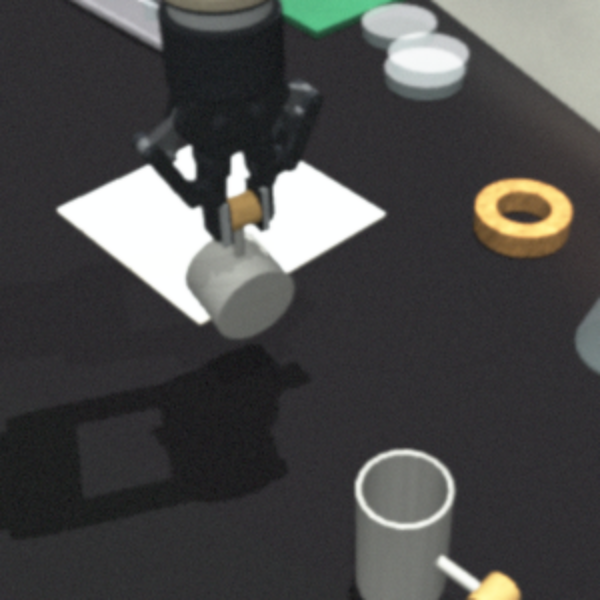

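The cup hangs from the spool at (245,210) in the crop. Its closed end faces the camera at (258,303), so the mouth points towards the mat. Carrying it to the mat.

>>> {"name": "send_rows", "arguments": {
  "steps": [
    {"translation": [0.5,0.4,0],"delta_rot": [0,0,0],"jaw": 1.5},
    {"translation": [1.8,1.3,0],"delta_rot": [0,0,0],"jaw": 1.5},
    {"translation": [3.6,2.6,0],"delta_rot": [0,0,0],"jaw": 1.5},
    {"translation": [5.7,4.1,0],"delta_rot": [0,0,0],"jaw": 1.5},
    {"translation": [7.8,5.6,0],"delta_rot": [0,0,0],"jaw": 1.5},
    {"translation": [9.6,6.9,0],"delta_rot": [0,0,0],"jaw": 1.5},
    {"translation": [10.9,7.8,0],"delta_rot": [0,0,0],"jaw": 1.5},
    {"translation": [11.4,8.2,0],"delta_rot": [0,0,0],"jaw": 1.5}
  ]
}}

```text
time: 7.4
tool_pos: [0.5691, 0.0869, 0.1569]
tool_rot: [-0.0, 0.664, 0.748, -0.0]
contact_force: [0.5, -1.1, -2.3]
gripper_width: 0.271
grasp_force: 58.9
```

>>> {"name": "send_rows", "arguments": {
  "steps": [
    {"translation": [0,0,0.4],"delta_rot": [0,0,0],"jaw": 1.5},
    {"translation": [0,0,1.0],"delta_rot": [0,0,0],"jaw": 1.5},
    {"translation": [0,0,1.7],"delta_rot": [0,0,0],"jaw": 1.5},
    {"translation": [0,0,2.4],"delta_rot": [0,0,0],"jaw": 1.5},
    {"translation": [0,0,3.0],"delta_rot": [0,0,0],"jaw": 1.5},
    {"translation": [0,0,3.5],"delta_rot": [0,0,0],"jaw": 1.5},
    {"translation": [0,0,3.9],"delta_rot": [0,0,0],"jaw": 1.5},
    {"translation": [0,0,4.2],"delta_rot": [0,0,0],"jaw": 1.5}
  ]
}}

```text
time: 8.2
tool_pos: [0.5687, 0.0855, 0.1149]
tool_rot: [-0.0, 0.664, 0.748, -0.0]
contact_force: [-0.3, 0.0, -0.9]
gripper_width: 0.273
grasp_force: 59.0
```

>>> {"name": "send_rows", "arguments": {
  "steps": [
    {"translation": [0,0,0.1],"delta_rot": [0,0,0],"jaw": 1.5},
    {"translation": [0,0,0.2],"delta_rot": [0,0,0],"jaw": 1.5},
    {"translation": [0,0,0.3],"delta_rot": [0,0,0],"jaw": 1.5},
    {"translation": [0,0,0.4],"delta_rot": [0,0,0],"jaw": 1.5},
    {"translation": [0,0,0.5],"delta_rot": [0,0,0],"jaw": 1.5},
    {"translation": [0,0,0.6],"delta_rot": [0,0,0],"jaw": 1.5},
    {"translation": [0,0,0.7],"delta_rot": [0,0,0],"jaw": 1.5},
    {"translation": [0,0,0.7],"delta_rot": [0,0,0],"jaw": 1.5}
  ]
}}

```text
time: 9.0
tool_pos: [0.5689, 0.0856, 0.1085]
tool_rot: [0.0, 0.664, 0.748, 0.0]
contact_force: [-0.1, 0.1, -0.2]
gripper_width: 0.27
grasp_force: 59.2
```

```bash
python3 -c "
from h import *
to((.569,.086,.108),(.554,.2185,.0235))
a=shot('side','s3')['pixels'][80:330,130:430]
cv2.imwrite('pics/s3c.png',cv2.resize(a,None,fx=2,fy=2))"
```

```text
t 9.0 tcp [0.5689 0.0856 0.1085] ydir 6.76 zax [ 2.e-04  1.e-04 -1.e+00] F [-0.1  0.1 -0.2] w 0.27 gf 59.17676389217377
(0.569, 0.086, 0.108) ->cm [0.04 0.01 0.05]
(0.554, 0.2185, 0.0235) ->cm [13.37  0.08  8.5 ]
```

View pics/s3c.png

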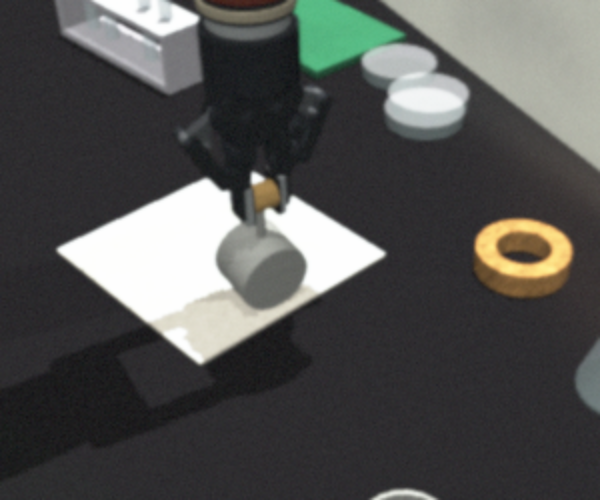

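>>> {"name": "send_rows", "arguments": {
  "steps": [
    {"translation": [0,0,0.05],"delta_rot": [0,0,0],"jaw": 1.5},
    {"translation": [0,0,0.1],"delta_rot": [0,0,0],"jaw": 1.5},
    {"translation": [0,0,0.15],"delta_rot": [0,0,0],"jaw": 1.5},
    {"translation": [0,0,0.2],"delta_rot": [0,0,0],"jaw": 1.5},
    {"translation": [0,0,0.2],"delta_rot": [0,0,0],"jaw": 1.5},
    {"translation": [0,0,0.2],"delta_rot": [0,0,0],"jaw": 1.5},
    {"translation": [0,0,0.2],"delta_rot": [0,0,0],"jaw": 1.5},
    {"translation": [0,0,0.2],"delta_rot": [0,0,0],"jaw": 1.5}
  ]
}}

```text
time: 9.85
tool_pos: [0.5695, 0.0858, 0.1081]
tool_rot: [0.0, 0.664, 0.748, 0.001]
contact_force: [-3.1, 0.9, 8.9]
gripper_width: 0.273
grasp_force: 60.2
```

>>> {"name": "send_rows", "arguments": {
  "steps": [
    {"translation": [0.5,0,-0.15],"delta_rot": [0,0,0],"jaw": 1.5},
    {"translation": [0.96,0,-0.25],"delta_rot": [0,0,0],"jaw": 1.5},
    {"translation": [1.35,0,-0.3],"delta_rot": [0,0,0],"jaw": 1.5},
    {"translation": [1.73,0,-0.33],"delta_rot": [0,0,0],"jaw": 1.5},
    {"translation": [2.1,0,-0.35],"delta_rot": [0,0,0],"jaw": 1.5},
    {"translation": [2.5,0,-0.36],"delta_rot": [0,0,0],"jaw": 1.5},
    {"translation": [3.0,0,-0.34],"delta_rot": [0,0,0],"jaw": 1.5},
    {"translation": [3.47,0,-0.32],"delta_rot": [0,0,0],"jaw": 1.5}
  ]
}}

```text
time: 10.65
tool_pos: [0.5646, 0.1204, 0.1095]
tool_rot: [-0.0, 0.664, 0.748, -0.0]
contact_force: [0.3, 0.3, -1.3]
gripper_width: 0.273
grasp_force: 59.0
```

```bash
python3 -c "
from h import *
to((.554,.2185,.025))
a=shot('side','s4')['pixels'][80:330,130:430]
cv2.imwrite('pics/s4c.png',cv2.resize(a,None,fx=2,fy=2))"
```

```text
t 10.65 tcp [0.5646 0.1204 0.1095] ydir 6.76 zax [-0.  0. -1.] F [ 0.3  0.3 -1.3] w 0.273 gf 59.035436511039734
(0.554, 0.2185, 0.025) ->cm [9.86 0.1  8.45]
```

View pics/s4c.png

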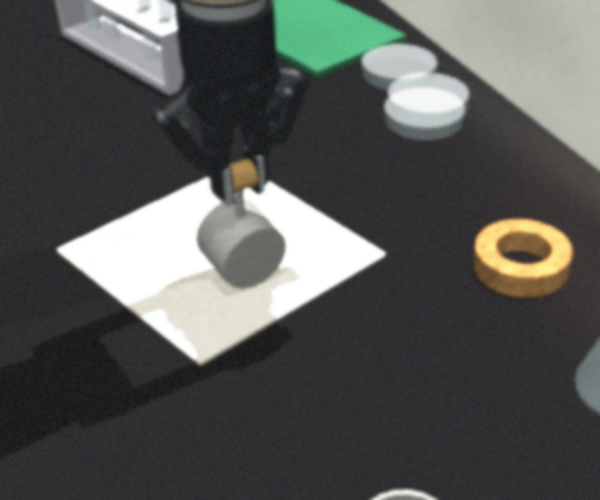

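The cup slid instead of tipping: it still hangs at (240,240) with its closed end to the camera. I'll go back and drag it at a constant press height, without rising.

>>> {"name": "send_rows", "arguments": {
  "steps": [
    {"translation": [-0.2,0,-0.5],"delta_rot": [0,0,0],"jaw": 1.5},
    {"translation": [-0.8,0,-0.6],"delta_rot": [0,0,0],"jaw": 1.5},
    {"translation": [-1.6,0,-0.6],"delta_rot": [0,0,0],"jaw": 1.5},
    {"translation": [-2.4,0,-0.6],"delta_rot": [0,0,0],"jaw": 1.5},
    {"translation": [-3.2,0,-0.6],"delta_rot": [0,0,0],"jaw": 1.5},
    {"translation": [-3.6,0,-0.4],"delta_rot": [0,0,0],"jaw": 1.5},
    {"translation": [-3.7,0,-0.1],"delta_rot": [0,0,0],"jaw": 1.5},
    {"translation": [-3.7,0,0.1],"delta_rot": [0,0,0],"jaw": 1.5}
  ]
}}

```text
time: 11.5
tool_pos: [0.5689, 0.0831, 0.108]
tool_rot: [-0.0, 0.664, 0.747, -0.0]
contact_force: [-0.2, 1.6, 6.0]
gripper_width: 0.271
grasp_force: 60.2
```

>>> {"name": "send_rows", "arguments": {
  "steps": [
    {"translation": [0,0,0.1],"delta_rot": [0,0,0],"jaw": 1.5},
    {"translation": [0,0,0.2],"delta_rot": [0,0,0],"jaw": 1.5},
    {"translation": [0,0,0.25],"delta_rot": [0,0,0],"jaw": 1.5},
    {"translation": [0.3,0,0.25],"delta_rot": [0,0,0],"jaw": 1.5},
    {"translation": [0.6,0,0.25],"delta_rot": [0,0,0],"jaw": 1.5},
    {"translation": [0.9,0,0.22],"delta_rot": [0,0,0],"jaw": 1.5},
    {"translation": [1.2,0,0.2],"delta_rot": [0,0,0],"jaw": 1.5},
    {"translation": [1.5,0,0.2],"delta_rot": [0,0,0],"jaw": 1.5}
  ]
}}

```text
time: 12.3
tool_pos: [0.5675, 0.0981, 0.1069]
tool_rot: [0.0, 0.664, 0.748, -0.0]
contact_force: [-2.4, -1.5, 5.1]
gripper_width: 0.27
grasp_force: 60.0
```

```bash
python3 -c "
from h import *
to((.554,.2185,.025))"
```

```text
t 12.3 tcp [0.5675 0.0981 0.1069] ydir 6.78 zax [ 5.e-04 -9.e-04 -1.e+00] F [-2.4 -1.5  5.1] w 0.27 gf 60.02098023891449
(0.554, 0.2185, 0.025) ->cm [12.12  0.08  8.18]
```

>>> {"name": "send_rows", "arguments": {
  "steps": [
    {"translation": [0.3,0,-0.7],"delta_rot": [0,0,0],"jaw": 1.5},
    {"translation": [1.2,0,-1.3],"delta_rot": [0,0,0],"jaw": 1.5},
    {"translation": [2.7,0,-1.3],"delta_rot": [0,0,0],"jaw": 1.5},
    {"translation": [4.5,0,-1.3],"delta_rot": [0,0,0],"jaw": 1.5},
    {"translation": [6.3,0,-1.3],"delta_rot": [0,0,0],"jaw": 1.5},
    {"translation": [7.8,0,-1.3],"delta_rot": [0,0,0],"jaw": 1.5},
    {"translation": [8.7,0,-1.3],"delta_rot": [0,0,0],"jaw": 1.5},
    {"translation": [9,0,-1.3],"delta_rot": [0,0,0],"jaw": 1.5}
  ]
}}

```text
time: 13.1
tool_pos: [0.5564, 0.1888, 0.1193]
tool_rot: [-0.0, 0.664, 0.748, -0.0]
contact_force: [0.6, -0.6, -1.4]
gripper_width: 0.271
grasp_force: 59.1
```

>>> {"name": "send_rows", "arguments": {
  "steps": [
    {"translation": [0,0,0],"delta_rot": [0,0,0],"jaw": 1.5},
    {"translation": [0,0,0],"delta_rot": [0,0,0],"jaw": 1.5},
    {"translation": [0,0,0],"delta_rot": [0,0,0],"jaw": 1.5},
    {"translation": [-3,0,0],"delta_rot": [0,0,0],"jaw": 1.5},
    {"translation": [-6,0,0],"delta_rot": [0,0,0],"jaw": 1.5},
    {"translation": [-9,0,0],"delta_rot": [0,0,0],"jaw": 1.5},
    {"translation": [-6,0,0],"delta_rot": [0,0,0],"jaw": 1.5},
    {"translation": [-3.5,0,0],"delta_rot": [0,0,0],"jaw": 1.5}
  ]
}}

```text
time: 13.9
tool_pos: [0.5614, 0.1511, 0.1198]
tool_rot: [0.0, 0.666, 0.746, 0.0]
contact_force: [-0.3, -0.4, -1.6]
gripper_width: 0.27
grasp_force: 59.1
```

```bash
python3 -c "
from h import *
to((.554,.2185,.025)); g=shot('side','s5'); to(); shot('side','s6')
a=g['pixels'][60:330,110:410]
b=cv2.imread('pics/s6.png')[60:330,110:410]
cv2.imwrite('pics/s5c.png',cv2.resize(np.hstack([a,b]),None,fx=1.33,fy=1.33))"
```

```text
t 13.9 tcp [0.5614 0.1511 0.1198] ydir 6.49 zax [ 6.e-04 -0.e+00 -1.e+00] F [-0.3 -0.4 -1.6] w 0.27 gf 59.09868121147156
(0.554, 0.2185, 0.025) ->cm [6.78 0.02 9.48]
t 13.95 tcp [0.5606 0.155  0.1197] ydir 6.7 zax [ 0.      0.0026 -1.    ] F [-1.   2.4 -1.7] w 0.268 gf 59.07185912132263
```

View pics/s5c.png

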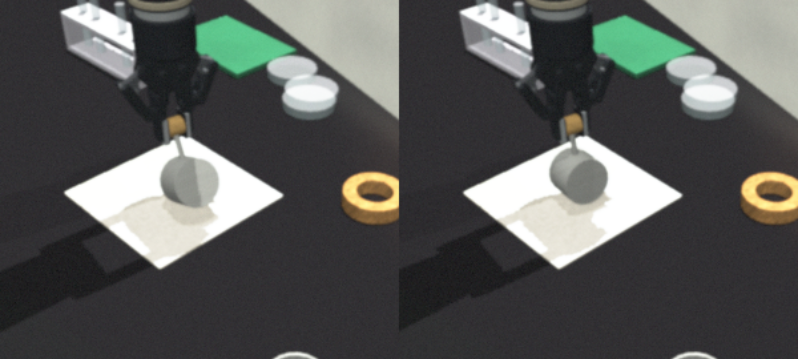

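Left frame: the handle runs from the spool at (177,125) to the cup at (190,180), and the bright closed end faces upward, so the cup is swung towards the right side. In the right frame, 0.05 s later, it is already swinging back. I'll get the swing angle from the depth image.

```bash
python3 -c "
from h import *
h=np.array([.117,-.993,0])
for f in('s5','s6'):
    g=dict(np.load('pics/'+f+'.npz')); W=world(g); 
    x0,y0=(110+190/1.33,60+182/1.33) if f=='s5' else (110+(588-399)/1.33,60+182/1.33)
    v,u=np.mgrid[:480,:640]; m=(abs(u-x0)<28)&(abs(v-y0)<28)&(W[...,2]>.012)&(W[...,2]<.09)
    P=W[m]; best=None; rng=np.random.default_rng(0)
    for _ in range(500):
        a=P[rng.choice(len(P),3,False)]; n=np.cross(a[1]-a[0],a[2]-a[0]); l=np.linalg.norm(n)
        if l<1e-5: continue
        n/=l; k=abs((P-a[0])@n)<.002
        if best is None or k.sum()>best[0]: best=(k.sum(),n*np.sign(n@h),P[k].mean(0))
    n=best[1]; print(f,best[0],len(P),best[2].round(3),'tilt of closed-end normal up from h:',np.degrees(np.arctan2(n[2],n@h)).round(1))
print(state()['time'])"
```

```text
s5 804 1342 [0.566 0.099 0.065] tilt of closed-end normal up from h: 23.4
s6 744 1377 [0.563 0.124 0.054] tilt of closed-end normal up from h: 6.6
14.0
```

```bash
cat > sim.py <<'E'
import numpy as np
from scipy.interpolate import PchipInterpolator
from scipy.ndimage import gaussian_filter1d
def sim(xs,L=.083,b0=-4,lag=.015,sg=.015):
    t=np.arange(0,1.0,.001); k=np.arange(len(xs))*.1
    x=gaussian_filter1d(np.interp(t-lag,k,xs)/100,sg*1000); a=np.gradient(np.gradient(x,t),t)
    th=0;w=0;o={}
    for i,ti in enumerate(t):  # th>0: lag toward -x
        w+=(-9.81*np.sin(th)+a[i]*np.cos(th))/L*.001; th+=w*.001
        if i%50==0 and i<=650: o[round(ti,2)]=round(np.degrees(th)+b0)
    return o
E
python3 -c "
from sim import *
for L in(.075,.083):print(sim([0,-3,-6,-9,-6,-3.5,-3.5],L))
print(sim([0,-4.5,-9,-13.5,-9,-5,-3,-2,-2]))
print(sim([0,-3,-7.5,-12,-7.5,-3,0,2,2]))
print(sim([0,-4.5,-9,-4.5,0,3,5]))"
```

```text
{np.float64(0.0): -4, np.float64(0.05): -11, np.float64(0.1): -20, np.float64(0.15): -23, np.float64(0.2): -21, np.float64(0.25): -13, np.float64(0.3): -2, np.float64(0.35): 23, np.float64(0.4): 47, np.float64(0.45): 56, np.float64(0.5): 48, np.float64(0.55): 22, np.float64(0.6): -14, np.float64(0.65): -47}
{np.float64(0.0): -4, np.float64(0.05): -11, np.float64(0.1): -19, np.float64(0.15): -22, np.float64(0.2): -21, np.float64(0.25): -15, np.float64(0.3): -5, np.float64(0.35): 19, np.float64(0.4): 42, np.float64(0.45): 53, np.float64(0.5): 49, np.float64(0.55): 28, np.float64(0.6): -3, np.float64(0.65): -34}
{np.float64(0.0): -4, np.float64(0.05): -14, np.float64(0.1): -26, np.float64(0.15): -32, np.float64(0.2): -30, np.float64(0.25): -21, np.float64(0.3): -6, np.float64(0.35): 29, np.float64(0.4): 64, np.float64(0.45): 84, np.float64(0.5): 87, np.float64(0.55): 73, np.float64(0.6): 43, np.float64(0.65): -1}
{np.float64(0.0): -4, np.float64(0.05): -11, np.float64(0.1): -19, np.float64(0.15): -26, np.float64(0.2): -28, np.float64(0.25): -24, np.float64(0.3): -13, np.float64(0.35): 20, np.float64(0.4): 56, np.float64(0.45): 78, np.float64(0.5): 83, np.float64(0.55): 71, np.float64(0.6): 43, np.float64(0.65): 1}
{np.float64(0.0): -4, np.float64(0.05): -14, np.float64(0.1): -26, np.float64(0.15): -32, np.float64(0.2): -29, np.float64(0.25): -1, np.float64(0.3): 36, np.float64(0.35): 62, np.float64(0.4): 73, np.float64(0.45): 66, np.float64(0.5): 44, np.float64(0.55): 8, np.float64(0.6): -33, np.float64(0.65): -69}
```

>>> {"name": "send_rows", "arguments": {
  "steps": [
    {"translation": [0.3,0,0],"delta_rot": [0,0,0],"jaw": 1.5},
    {"translation": [1.1,0,0],"delta_rot": [0,0,0],"jaw": 1.5},
    {"translation": [2.4,0,0],"delta_rot": [0,0,0],"jaw": 1.5},
    {"translation": [4.2,0,0],"delta_rot": [0,0,0],"jaw": 1.5},
    {"translation": [6.0,0,0],"delta_rot": [0,0,0],"jaw": 1.5},
    {"translation": [7.4,0,0],"delta_rot": [0,0,0],"jaw": 1.5},
    {"translation": [8.2,0,0],"delta_rot": [0,0,0],"jaw": 1.5},
    {"translation": [8.5,0,0],"delta_rot": [0,0,0],"jaw": 1.5}
  ]
}}

```text
time: 14.8
tool_pos: [0.5507, 0.2381, 0.1195]
tool_rot: [0.0, 0.664, 0.748, -0.0]
contact_force: [-0.5, -0.0, -2.1]
gripper_width: 0.272
grasp_force: 59.1
```

>>> {"name": "send_rows", "arguments": {
  "steps": [
    {"translation": [0,0,0],"delta_rot": [0,0,0],"jaw": 1.5},
    {"translation": [0,0,0],"delta_rot": [0,0,0],"jaw": 1.5},
    {"translation": [0,0,0],"delta_rot": [0,0,0],"jaw": 1.5},
    {"translation": [0,0,0],"delta_rot": [0,0,0],"jaw": 1.5},
    {"translation": [0,0,0],"delta_rot": [0,0,0],"jaw": 1.5},
    {"translation": [0,0,0],"delta_rot": [0,0,0],"jaw": 1.5},
    {"translation": [0,0,0],"delta_rot": [0,0,0],"jaw": 1.5},
    {"translation": [0,0,0],"delta_rot": [0,0,0],"jaw": 1.5}
  ]
}}

```text
time: 15.6
tool_pos: [0.5508, 0.2372, 0.1195]
tool_rot: [-0.0, 0.664, 0.748, -0.0]
contact_force: [0.1, 0.3, -2.0]
gripper_width: 0.269
grasp_force: 59.1
```

>>> {"name": "send_rows", "arguments": {
  "steps": [
    {"translation": [0,0,0],"delta_rot": [0,0,0],"jaw": 1.5},
    {"translation": [0,0,0],"delta_rot": [0,0,0],"jaw": 1.5},
    {"translation": [0,0,0],"delta_rot": [0,0,0],"jaw": 1.5},
    {"translation": [0,0,0],"delta_rot": [0,0,0],"jaw": 1.5},
    {"translation": [0,0,0],"delta_rot": [0,0,0],"jaw": 1.5},
    {"translation": [0,0,0],"delta_rot": [0,0,0],"jaw": 1.5},
    {"translation": [0,0,0],"delta_rot": [0,0,0],"jaw": 1.5},
    {"translation": [0,0,0],"delta_rot": [0,0,0],"jaw": 1.5}
  ]
}}

```text
time: 16.4
tool_pos: [0.5508, 0.2372, 0.1195]
tool_rot: [-0.0, 0.664, 0.748, 0.0]
contact_force: [-0.1, 0.3, -2.3]
gripper_width: 0.271
grasp_force: 59.1
```

>>> {"name": "send_rows", "arguments": {
  "steps": [
    {"translation": [-4.5,0,0],"delta_rot": [0,0,0],"jaw": 1.5},
    {"translation": [-9,0,0],"delta_rot": [0,0,0],"jaw": 1.5},
    {"translation": [-13.5,0,0.5],"delta_rot": [0,0,0],"jaw": 1.5},
    {"translation": [-9,0,2.4],"delta_rot": [0,0,0],"jaw": 1.5},
    {"translation": [-5,0,4.5],"delta_rot": [0,0,0],"jaw": 1.5},
    {"translation": [-3,0,6.4],"delta_rot": [0,0,0],"jaw": 1.5},
    {"translation": [-2,0,7.5],"delta_rot": [0,0,0],"jaw": 1.5},
    {"translation": [-2,0,8.0],"delta_rot": [0,0,0],"jaw": 1.5}
  ]
}}

```text
time: 17.2
tool_pos: [0.5523, 0.2181, 0.0383]
tool_rot: [-0.001, 0.664, 0.748, -0.001]
contact_force: [-0.2, -0.2, -1.5]
gripper_width: 0.27
grasp_force: 59.7
```

```bash
python3 -c "
from h import *
to((.554,.2185,.025))
a=shot('side','s7')['pixels'][60:330,110:410]
cv2.imwrite('pics/s7c.png',cv2.resize(a,None,fx=2,fy=2))"
```

```text
t 17.2 tcp [0.5523 0.2181 0.0383] ydir 6.86 zax [-1.8e-03 -3.0e-04 -1.0e+00] F [-0.2 -0.2 -1.5] w 0.27 gf 59.74545478820801
(0.554, 0.2185, 0.025) ->cm [0.02 0.18 1.33]
```

View pics/s7c.png

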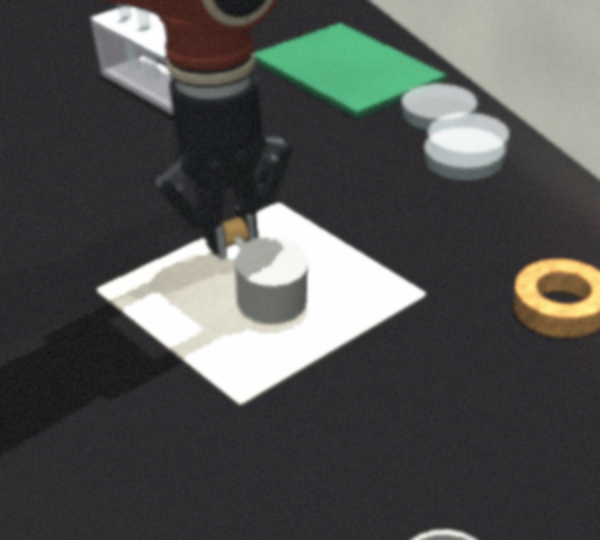

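It worked: the cup is mouth-down on the sheet at about (272,280), closed end up, and tilted slightly because the spool is still high. Lowering the rest.

>>> {"name": "send_rows", "arguments": {
  "steps": [
    {"translation": [0,0,0.2],"delta_rot": [0,0,0],"jaw": 1.5},
    {"translation": [0,0,0.4],"delta_rot": [0,0,0],"jaw": 1.5},
    {"translation": [0,0,0.6],"delta_rot": [0,0,0],"jaw": 1.5},
    {"translation": [0,0,0.8],"delta_rot": [0,0,0],"jaw": 1.5},
    {"translation": [0,0,1.0],"delta_rot": [0,0,0],"jaw": 1.5},
    {"translation": [0,0,1.15],"delta_rot": [0,0,0],"jaw": 1.5},
    {"translation": [0,0,1.25],"delta_rot": [0,0,0],"jaw": 1.5},
    {"translation": [0,0,1.25],"delta_rot": [0,0,0],"jaw": 1.5}
  ]
}}

```text
time: 18.05
tool_pos: [0.5531, 0.2173, 0.0268]
tool_rot: [-0.0, 0.664, 0.748, -0.0]
contact_force: [0.6, -0.1, -0.6]
gripper_width: 0.271
grasp_force: 59.6
```

>>> {"name": "send_rows", "arguments": {
  "steps": [
    {"translation": [0,0,0.05],"delta_rot": [0,0,0],"jaw": 1.5},
    {"translation": [0,0,0.1],"delta_rot": [0,0,0],"jaw": 1.5},
    {"translation": [0,0,0.1],"delta_rot": [0,0,0],"jaw": 1.5},
    {"translation": [0,0,0.1],"delta_rot": [0,0,0],"jaw": 1.5},
    {"translation": [0,0,0.1],"delta_rot": [0,0,0],"jaw": 1.5},
    {"translation": [0,0,0.1],"delta_rot": [0,0,0],"jaw": 1.5},
    {"translation": [0,0,0.1],"delta_rot": [0,0,0],"jaw": 1.5},
    {"translation": [0,0,0.1],"delta_rot": [0,0,0],"jaw": 1.5}
  ]
}}

```text
time: 18.85
tool_pos: [0.5532, 0.2174, 0.026]
tool_rot: [-0.0, 0.664, 0.748, 0.0]
contact_force: [-0.7, 0.5, -0.4]
gripper_width: 0.269
grasp_force: 59.6
```

```bash
cat > chk.py <<'E'
from h import *
to()
g=shot('side','c%d'%int(state()['time']*100)); W=world(g); v,u=np.mgrid[:480,:640]
m=(W[...,0]>.5)&(W[...,0]<.61)&(W[...,1]>.10)&(W[...,1]<.182)&(W[...,2]>.044)&(W[...,2]<.066)
P=W[m]; c=P.mean(0); A=np.c_[P[:,:2]-c[:2],np.ones(len(P))]; k=np.linalg.lstsq(A,P[:,2],rcond=None)[0]
print('top',c.round(4),'slope deg',np.degrees(k[:2]).round(2),len(P),P.min(0).round(3),P.max(0).round(3))
E
python3 chk.py
```

```text
t 18.85 tcp [0.5532 0.2174 0.026 ] ydir 6.76 zax [ 0.e+00  1.e-04 -1.e+00] F [-0.7  0.5 -0.4] w 0.269 gf 59.636374711990356
top [0.5597 0.1382 0.0529] slope deg [1.04 4.24] 770 [0.529 0.109 0.044] [0.594 0.176 0.058]
```

```bash
sed -i 's/>.044)/>.051)/' chk.py; python3 chk.py
```

```text
t 18.9 tcp [0.5532 0.2174 0.026 ] ydir 6.76 zax [ 0.e+00  1.e-04 -1.e+00] F [ 0.4  0.3 -0.7] w 0.271 gf 59.63789641857147
top [0.5609 0.1419 0.0538] slope deg [-0.21  1.31] 647 [0.529 0.11  0.051] [0.594 0.178 0.057]
```

>>> {"name": "send_rows", "arguments": {
  "steps": [
    {"translation": [0,0,0.04],"delta_rot": [0,0,0],"jaw": 1.5},
    {"translation": [0,0,0.08],"delta_rot": [0,0,0],"jaw": 1.5},
    {"translation": [0,0,0.12],"delta_rot": [0,0,0],"jaw": 1.5},
    {"translation": [0,0,0.15],"delta_rot": [0,0,0],"jaw": 1.5},
    {"translation": [0,0,0.15],"delta_rot": [0,0,0],"jaw": 1.5},
    {"translation": [0,0,0.15],"delta_rot": [0,0,0],"jaw": 1.5},
    {"translation": [0,0,0.15],"delta_rot": [0,0,0],"jaw": 1.5},
    {"translation": [0,0,0.15],"delta_rot": [0,0,0],"jaw": 1.5}
  ]
}}

```text
time: 19.75
tool_pos: [0.5532, 0.2173, 0.0245]
tool_rot: [-0.0, 0.664, 0.748, -0.0]
contact_force: [-0.6, 0.1, -0.5]
gripper_width: 0.274
grasp_force: 59.6
```

```bash
python3 chk.py
```

```text
t 19.75 tcp [0.5532 0.2173 0.0245] ydir 6.76 zax [-0. -0. -1.] F [-0.6  0.1 -0.5] w 0.274 gf 59.623544812202454
top [0.561  0.142  0.0534] slope deg [0.17 0.43] 642 [0.529 0.109 0.051] [0.595 0.178 0.056]
```

>>> {"name": "send_rows", "arguments": {
  "steps": [
    {"translation": [0,0,0.04],"delta_rot": [0,0,0],"jaw": 1.5},
    {"translation": [0,0,0.07],"delta_rot": [0,0,0],"jaw": 1.5},
    {"translation": [0,0,0.07],"delta_rot": [0,0,0],"jaw": 1.5},
    {"translation": [0,0,0.07],"delta_rot": [0,0,0],"jaw": 1.5},
    {"translation": [0,0,0.07],"delta_rot": [0,0,0],"jaw": 1.5},
    {"translation": [0,0,0.07],"delta_rot": [0,0,0],"jaw": 1.5},
    {"translation": [0,0,0.07],"delta_rot": [0,0,0],"jaw": 1.5},
    {"translation": [0,0,0.07],"delta_rot": [0,0,0],"jaw": 1.5}
  ]
}}

```text
time: 20.6
tool_pos: [0.5532, 0.2173, 0.0238]
tool_rot: [-0.0, 0.664, 0.748, -0.0]
contact_force: [-0.5, -0.1, -0.3]
gripper_width: 0.269
grasp_force: 59.6
```

>>> {"name": "send_rows", "arguments": {
  "steps": [
    {"translation": [0,0,0],"delta_rot": [0,0,0],"jaw": 2.5},
    {"translation": [0,0,0],"delta_rot": [0,0,0],"jaw": 2.8},
    {"translation": [0,0,0],"delta_rot": [0,0,0],"jaw": 3.2},
    {"translation": [0,0,0],"delta_rot": [0,0,0],"jaw": 3.8},
    {"translation": [0,0,0],"delta_rot": [0,0,0],"jaw": 4.4},
    {"translation": [0,0,0],"delta_rot": [0,0,0],"jaw": 5.0},
    {"translation": [0,0,0],"delta_rot": [0,0,0],"jaw": 5.0},
    {"translation": [0,0,0],"delta_rot": [0,0,0],"jaw": 5.0}
  ]
}}

```text
time: 21.4
tool_pos: [0.5531, 0.2173, 0.0238]
tool_rot: [-0.0, 0.664, 0.748, -0.0]
contact_force: [-0.3, -0.3, -0.7]
gripper_width: 0.582
grasp_force: 0.0
```

>>> {"name": "send_rows", "arguments": {
  "steps": [
    {"translation": [0,0,-0.5],"delta_rot": [0,0,0],"jaw": 5.0},
    {"translation": [0,0,-1.5],"delta_rot": [0,0,0],"jaw": 5.0},
    {"translation": [0,0,-3],"delta_rot": [0,0,0],"jaw": 5.0},
    {"translation": [0,0,-5],"delta_rot": [0,0,0],"jaw": 5.0},
    {"translation": [0,0,-8],"delta_rot": [0,0,0],"jaw": 5.0},
    {"translation": [0,0,-11],"delta_rot": [0,0,0],"jaw": 5.0},
    {"translation": [0,0,-14],"delta_rot": [0,0,0],"jaw": 5.0},
    {"translation": [0,0,-16],"delta_rot": [0,0,0],"jaw": 5.0}
  ]
}}

```text
time: 22.2
tool_pos: [0.5544, 0.2177, 0.1886]
tool_rot: [0.002, 0.664, 0.748, 0.002]
contact_force: [1.2, -0.2, -0.8]
gripper_width: 0.586
grasp_force: 0.0
```

```bash
python3 chk.py; python3 -c "
from h import *
a=shot('side','s9')['pixels']"
```

```text
t 22.2 tcp [0.5544 0.2177 0.1886] ydir 6.76 zax [ 0.0053  0.0013 -1.    ] F [ 1.2 -0.2 -0.8] w 0.586 gf 0.0
top [0.561  0.1422 0.0534] slope deg [ 0.09 -0.03] 630 [0.529 0.11  0.051] [0.594 0.178 0.056]
```

View pics/s9.png

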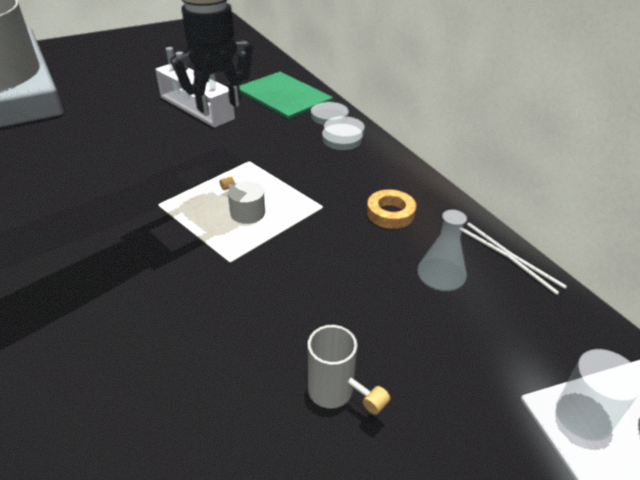

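The squat cup stands flat and mouth-down at (247,203), well inside the sheet, with its spool at (228,183). The tall cup at (332,366) and the flask at (443,250) have not moved, and the gripper is clear.

```bash
python3 -c "
from plant import *
print(job_done())"
```

```text
the job is handed in; nothing more can be done
None
```

The squat cup is mouth-down and flat on the drying sheet, wholly inside its edges; the tall cup and flask stand where they were, and I handed the job in at about 22 s of the 54 s limit.

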